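# Scrap the worn point and tip the bin out

### The job

One of the three steel points lying on the bench is worn down much shorter than the other two: let it go in the tilting bin, with the two scrap stubs that are already there, while the bin is sitting level. Then tip the bin forward by its handle to 70 degrees from level so that all three scraps tumble into the tub below the bench edge, and finish still holding the handle with the bin steady at 70 degrees, because it falls back when let go. Leave the two good points and the other tools and stone where they lie.

Things in the scene. Friction and masses are not known exactly. Their poses are not given: they have to be found in the camera images.
- worn_point: the worn-out steel point, loose on the bench: a straight eight-sided grey steel bar 16 mm across flats, 120 mm long, its last 45 mm tapering to a small tungsten tip, 0.17 kg. Lies flat along its own x axis, tip towards +x. Origin on the bar's centre line at mid-length, 8 mm above the bench as it lies
- point_a: a good steel point, as the worn one but 195 mm long (origin on the centre line at mid-length, tip towards its +x), 0.29 kg; to be left alone
- point_b: the other good steel point, the same as point_a, 195 mm long; to be left alone. The three points lie side by side in any order, about 88 mm apart, roughly parallel
- stub_a: a scrap stub of the same 16 mm eight-sided bar, 60 mm long, loose on the floor of the bin at the start. Origin at its centre, its y along the bar
- stub_b: a second scrap stub, 48 mm long, loose on the floor of the bin. Origin at its centre, its y along the bar
- bin_stand: the fixed galvanised bracket that carries the bin at the far edge of the bench: 290 mm wide base plate with an upright cheek 104 mm high at each end (y = -134 to -130 mm and 130 to 134 mm, x = -100 to 16 mm). Origin on the bench plane straight below the middle of the hinge axis; its x points out over the bench edge, its y runs along the hinge
- scrap_bin (a joint): tilt of the bin about its hinge in rad: 0 = level on its rest, grows as the back of the bin is lifted and the bin tips forward over the bench edge (70 degrees = 1.222), stop at 1.65. There is no catch or spring; over the whole of this range its own weight (about 0.75 kg) drops it back to 0 when it is let go
- bin_pivot (a point): middle of the bin's hinge axis, just behind its front lip, 90 mm above the bench; axes turn with the bin (level bin: x out over the bench edge, y along the hinge, z up). In these axes the inside is 240 mm wide (y = -120 to 120), open on top, sheet 2.5 mm thick; the back wall at x = -165 mm and the sides rise to a rim at z = 30 mm
- bin_floor (a point): middle of the bin's flat floor, top face, at x = -137.5, z = -70 mm in the bin_pivot axes; the flat is 55 mm deep (x = -165 to -110). In front of it one straight plate slopes up 31 degrees to the lip. The sheet is smooth and slippery
- bin_lip (a point): middle of the front pouring lip, at x = 22, z = 10 mm in the bin_pivot axes. Bar stock laid along the hinge rolls and slides out over it once the bin is tilted well past 35 degrees, without shaking
- bin_handle (a point): middle of the handle bar, a round steel bar 14 mm thick and 120 mm long, parallel to the hinge, standing behind and above the back rim: at x = -205, z = 65 mm in the bin_pivot axes, carried by two legs at y = -60 and 60 mm with free space between. It swings with the bin about the hinge on a 215 mm radius, and as it is round it can turn between gripping fingers
- tub: fixed open galvanised tub on a stand beyond and below the bench edge, under the lip: 300 mm (x) by 400 mm (y) and 105 mm deep, walls 4 mm. Origin at the centre of its underside, 142 mm below the bench top
- mallet: round mason's mallet of dark wood standing on its head, handle up, head up to 112 mm in diameter, 230 mm tall; origin under its centre. To be left alone
- granite: rough lump of pink granite about 120 by 95 by 68 mm, origin under its middle. To be left alone
- try_square: steel try square lying flat: stock 100 by 22 by 14 mm along its y, thin blade 150 mm long along its -x at y = 35 mm; origin under the middle of the stock. To be left alone
There are look-alikes about, which are no part of the job. What is shaped like the worn_point but green or red is not meant.

How it is judged:
By the outcome, as a careful person would: the job done as asked, in the order asked, and still so for the second after the job is handed in, while the arm keeps its last pose, push and grip.
It also fails if it takes over 48 s, if anything falls off the work surface, if the arm or the gripper's body presses on something with over 40 N, if the wrist force passes 120 N, or if a joint passes its speed limit or range.

### The arm

A 6-joint arm with a two-finger parallel gripper is mounted at the origin on the work surface. World frame = base frame: x ahead of the robot, y to its left, z up, the work surface at z = 0. Lengths are in m, angles in rad, forces in N, time in s.
With the tool pointing down it reaches from about 0.325 to 0.775 m from the base axis. Payload 5.5 kg.
Tool frame: the origin (TCP) lies between the finger pads; the fingertips stand 8 mm ahead of it and the grasp point (between the pads) lies 11 mm behind it (tcp_to_tips is the distance from the TCP to the fingertips, in m); z points along the fingers, y is the direction in which the jaws open and shut (so a half turn about z gives the same grasp; the last joint's range is limited). The gripper opens to 88 mm and grips with 3 to 60 N. Pads are 20 mm wide; open, the fingers measure 115 mm over their backs; the gripper's body (75 mm by 178 mm) begins 61 mm behind the grasp point.
Start: joints at [-1.378, 0.091, 1.231, -0, 1.82, -0.057], TCP at [0.148, -0.581, 0.231] pointing down, gripper open.
Joint ranges: [-2.87, 2.87], [-0.86, 2.18], [0.17, 2.46], [-1.51, 4.65], [0.06, 2.69], [-2.65, 2.65]. Speed limits (rad/s): [2.57, 2.57, 3.01, 3.14, 3.14, 3.14].

### API

Orientations are given as a unit quaternion [w, x, y, z].
In Python, from bench import * gives the robot as it stands. Calls block until the motion is done:
- move_to(position, orientation): joint-space move of the TCP to a pose.
- move_l(position, speed=0.15, orientation=None): straight line of the TCP; orientation=None keeps the orientation; speed is the mean speed in m/s.
- movej(angles): joint-space move.
- gripper_open() and close(): open the fingers fully, or close them until they stop; the grip force is fixed at half the most.
- hold(seconds).
- inverse_kinematics(position, orientation): joint angles nearest the present ones, or None.
- state(): the state.
- get_image(name): name is "scene" or "top" or "wrist"; returns a dict with "frame" (480x640x3 uint8, blue, green, red), "depth" (480x640 float32, m along the optical axis (not along the pixel's ray), 0 where there is no reading), "camera_matrix" (3x3 intrinsics, pixels), "view" (4x4, takes a point from world to camera coordinates). Camera axes: x right, y up, looking along -z (the intrinsics and any distortion apply to the point x, -y, -z); pixel columns grow to the right and rows downward; lengths in m; the calibration is good to about 2 mm. The wrist camera is an equidistant fisheye: a pixel r from the principal point sees the ray r / f radians off the axis. A picture is of the moment at which its call begins.
A pose or a line that the arm cannot do raises IKError and nothing moves.
- job_done(): hands the job in, once; it reports no verdict.
The state is a dict: "time": time; "joint_pos": joint angles; "dq": joint speeds; "joint_torque": joint torques, N m; "ee_pos": TCP position; "ee_rot": TCP orientation; "ft_force": force on the tool from outside, world axes, zero at the start; "moment": the same for the moment, N m; "finger_gap": finger opening in m.
Only numpy, scipy, OpenCV 4.12 (cv2) and the standard library are available. Lean on these libraries where they do the work, as an engineer would, in place of code of your own. Each camera call takes 0.05 s, during which the arm holds its last target. There are 200 camera calls.

## Working session

There is one attempt and no reset: what is moved stays moved. The work goes in short steps, each a Python script; the robot and the scene stay as the last script left them, time stands still between calls to the robot, and variables do not carry over. Pictures are saved under pics/ and viewed, about 8 in all and at most 12, crops included, and the job is handed in when it is done.

```bash
mkdir -p pics; ls; cat > h.py <<'E'
from bench import *
import numpy as np, cv2
def cloud(im):
    K=np.array(im["camera_matrix"]);d=im["depth"];v,u=np.mgrid[0:480,0:640]
    x=(u-K[0,2])/K[0,0]*d;y=(v-K[1,2])/K[1,1]*d
    p=np.stack([x,-y,-d,np.ones_like(d)],-1)
    w=p@np.linalg.inv(np.array(im["view"])).T
    w=w[...,:3];w[d==0]=np.nan
    return w
E
python3 - <<'E'
from h import *
s=state();print({k:np.round(v,3) for k,v in s.items()})
for n in("top","scene"):
    im=get_image(n);cv2.imwrite(f"pics/{n}1.png",im["frame"]);np.save(f"{n}1.npy",cloud(im))
    print(n,im["camera_matrix"],np.linalg.inv(im["view"])[:3,3],(im["depth"]==0).mean(), [k for k in im])
E
```

```text
pics
{'time': np.float64(0.0), 'joint_pos': array([-1.378,  0.092,  1.232, -0.   ,  1.82 , -0.057]), 'dq': array([-0.   , -0.   ,  0.002,  0.   , -0.001, -0.   ]), 'joint_torque': array([-2.0000e-03, -4.4644e+01, -4.0645e+01,  7.0000e-02,  2.9000e-02,
       -0.0000e+00]), 'ee_pos': array([ 0.148, -0.581,  0.23 ]), 'ee_rot': array([-0.001,  0.992,  0.125, -0.   ]), 'ft_force': array([ 1.307, -0.531, -0.594]), 'moment': array([-0.024,  0.033, -0.023]), 'finger_gap': np.float64(0.088)}
top [[525.54478808   0.         328.93285156]
 [  0.         525.54478808 246.32082624]
 [  0.           0.           1.        ]] [ 0.31043874 -0.04195639  1.63382804] 0.00392578125 ['frame', 'depth', 'camera_matrix', 'view']
scene [[454.02287531   0.         329.4813929 ]
 [  0.         454.02287531 240.77747589]
 [  0.           0.           1.        ]] [1.01653262 0.25900377 0.92048199] 0.0040071614583333335 ['frame', 'depth', 'camera_matrix', 'view']
```

View pics/top1.png

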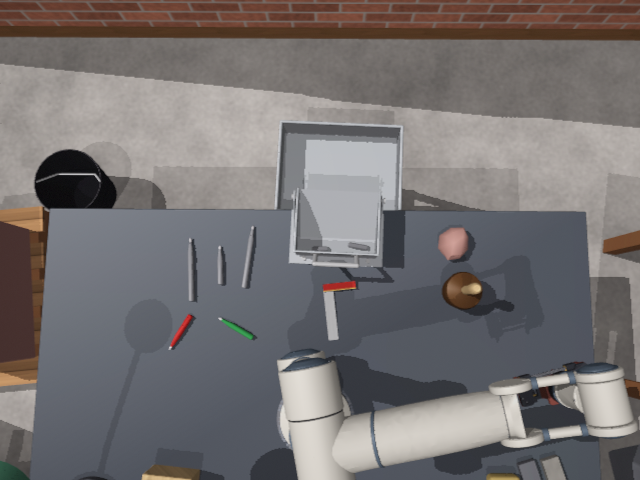

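View pics/scene1.png

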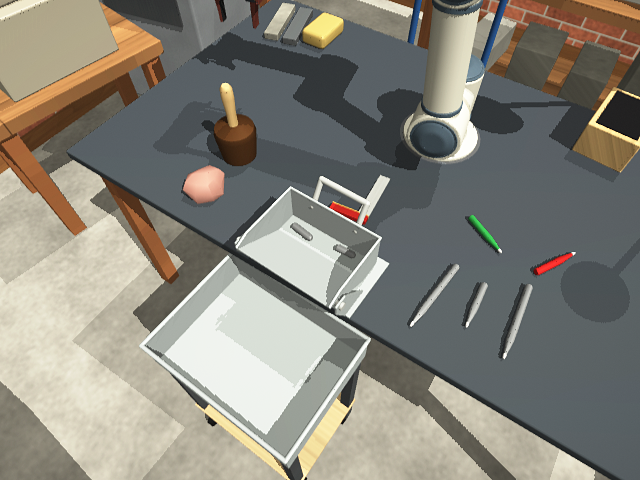

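The top view shows the worn point in the middle of the three, around pixel (221,265). The bin is around (338,215) with its handle bar near (336,260), and the stubs are at about (320,248) and (358,246). Next I'll measure the point, handle and bin.

```bash
python3 - <<'E'
from h import *
def fit(P):
    c=P.mean(0);_,_,V=np.linalg.svd(P-c,full_matrices=False);a=V[0];t=(P-c)@a
    if a[np.argmax(abs(a))]<0:a=-a;t=-t
    return np.round(c,4),np.round(a,3),np.round([t.min(),t.max()],4),np.round(c+a*(t.min()+t.max())/2,4),len(P)
for n in("top1","scene1"):
    W=np.load(n+".npy");X,Y,Z=W[...,0],W[...,1],W[...,2]
    print(n,"bench",np.nanmedian(Z[(X>.3)&(X<.4)&(Y>-.3)&(Y<-.1)&(abs(Z)<.02)]))
    m=((Z>.006)&(Z<.03)&(X>.3)&(X<.62)&(Y>.1)&(Y<.5)).astype(np.uint8)
    k,l=cv2.connectedComponents(m)
    for i in range(1,k):
        P=W[l==i]
        if len(P)>25: print(" bar",*fit(P), "zmax",np.round(P[:,2].max(),4))
    m=(Z>.138)&(Z<.175)&(X>.3)&(X<.6)&(Y>-.3)&(Y<.1)
    P=W[m];
    if len(P)>5: print(" handle",*fit(P),np.round(P[:,2].max(),3))
    # bin rim z ~0.12
    m=(Z>.112)&(Z<.126)&(X>.3)&(X<.7)&(Y>-.3)&(Y<.15);P=W[m]
    print(" rim",np.round(P.min(0),3),np.round(P.max(0),3),cv2.minAreaRect(P[:,:2].astype(np.float32)*1000))
    m=(Z>.02)&(Z<.05)&(X>.4)&(X<.55)&(Y>-.2)&(Y<.1);P=W[m];
    m2=((Z>.029)&(Z<.05)&(X>.40)&(X<.52)&(Y>-.17)&(Y<.08)).astype(np.uint8)
    k,l=cv2.connectedComponents(m2)
    for i in range(1,k):
        P=W[l==i]
        if len(P)>15: print(" stub",*fit(P))
T=cv2.imread("pics/top1.png");cv2.imwrite("pics/crop2.png",cv2.resize(T[170:350,170:400],None,fx=3.3,fy=3.3,interpolation=cv2.INTER_CUBIC))
E
```

```text
top1 bench -0.0003016169305591898
 bar [0.4801 0.2146 0.0139] [ 0.993 -0.117 -0.006] [-0.0889  0.1083] [0.4897 0.2135 0.0138] 312 zmax 0.0265
 bar [0.4383 0.3904 0.0136] [ 0.998  0.055 -0.005] [-0.0887  0.1037] [0.4457 0.3908 0.0136] 313 zmax 0.0271
 bar [0.4531 0.3005 0.0135] [ 0.998  0.062 -0.013] [-0.0536  0.0673] [0.4599 0.3009 0.0134] 195 zmax 0.0255
 handle [ 0.4522 -0.0555  0.1585] [0.037 0.999 0.003] [-0.066   0.0653] [ 0.4521 -0.0558  0.1585] 256 0.169
 rim [ 0.47  -0.185  0.112] [0.679 0.066 0.126] ((572.1435546875, -60.18446350097656), (252.7237091064453, 196.57650756835938), 86.05769348144531)
 stub [ 0.5116 -0.0096  0.0343] [-0.007  1.     0.022] [-0.0198  0.0233] [ 0.5116 -0.0078  0.0343] 71
 stub [ 0.5159 -0.1294  0.0352] [ 0.079  0.997 -0.009] [-0.0228  0.033 ] [ 0.5163 -0.1244  0.0351] 50
scene1 bench -0.0011481399634884482
 bar [0.4858 0.2135 0.0131] [ 0.993 -0.117 -0.011] [-0.0958  0.1003] [0.4881 0.2132 0.0131] 521 zmax 0.0196
 bar [0.3052 0.3892 0.0123] [0.066 0.948 0.31 ] [-0.0105  0.0082] [0.3051 0.3881 0.012 ] 35 zmax 0.018
 bar [0.4573 0.2997 0.0131] [ 0.998  0.051 -0.029] [-0.0558  0.065 ] [0.4619 0.2999 0.0129] 317 zmax 0.0184
 bar [0.445  0.3897 0.013 ] [ 0.998  0.06  -0.009] [-0.0964  0.1003] [0.447  0.3898 0.013 ] 586 zmax 0.0197
 handle [ 0.4555 -0.0534  0.1557] [ 0.04   0.999 -0.003] [-0.0683  0.0634] [ 0.4554 -0.0558  0.1557] 449 0.164
 rim [ 0.466 -0.189  0.112] [0.674 0.066 0.126] ((567.69921875, -61.33998107910156), (249.35044860839844, 202.62002563476562), 87.5621109008789)
 stub [ 0.4904 -0.0635  0.0394] [0.039 0.999 0.001] [-0.1053  0.1011] [ 0.4903 -0.0656  0.0394] 370
 stub [ 0.5161 -0.1339  0.0336] [ 0.044  0.999 -0.001] [-0.0215  0.0329] [ 0.5164 -0.1281  0.0336] 49
 stub [ 0.5126 -0.0081  0.0337] [-0.027  1.    -0.011] [-0.0248  0.0235] [ 0.5126 -0.0088  0.0337] 113
 stub [0.5066 0.0633 0.0408] [ 0.962 -0.038 -0.27 ] [-0.0143  0.0117] [0.5053 0.0634 0.0411] 19
```

View pics/crop2.png

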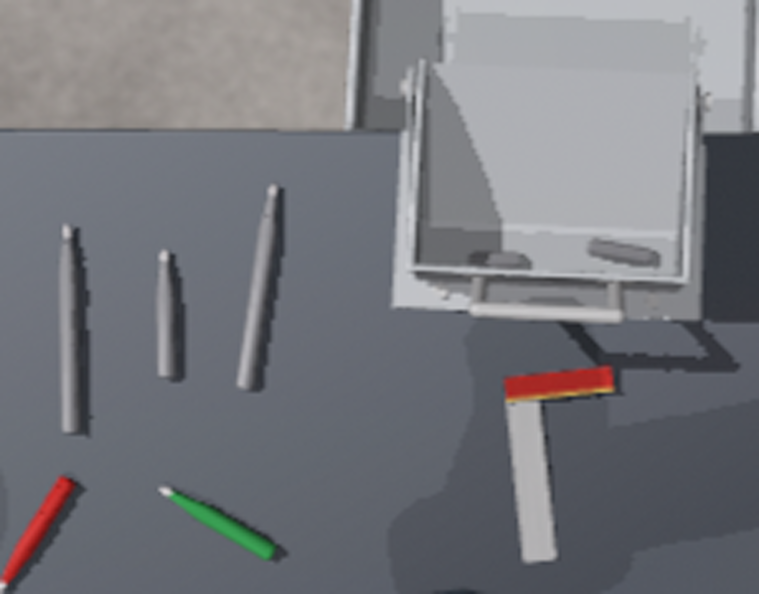

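The crop confirms the short grey bar in the middle, centre ≈ (0.461, 0.300). The handle is at ≈ (0.454, -0.056, 0.155), which puts the pivot at ≈ (0.659, -0.064, 0.09), and the stubs lie on the floor of the bin. I'll pick up the point, going high over the mallet.

```bash
cat >> h.py <<'E'
def qd(a): return [0.0,float(np.cos(a/2)),float(np.sin(a/2)),0.0]
YAW=-0.042
H=np.array([.454,-.056,.155]); XB=np.array([np.cos(YAW),np.sin(YAW),0]); PIV=H+.205*XB; PIV[2]=.09
def binp(x,z): return PIV+x*XB+np.array([0,0,z])
def show(t=""):
    s=state();print(t,round(float(s["time"]),2),np.round(s["ee_pos"],4),"ft",np.round(s["ft_force"],1),"gap",round(float(s["finger_gap"]),4),"j",np.round(s["joint_pos"],2))
E
python3 - <<'E'
from h import *
g=[.451,.2999]; q=qd(.056)
for a in(-np.pi/2+YAW,np.pi/2+YAW):
    for t in(0,35,70):
        r=np.radians(t);p=binp(-.205*np.cos(r)+.065*np.sin(r),.205*np.sin(r)+.065*np.cos(r))-[0,0,.011]
        j=inverse_kinematics(list(p),qd(a));print(t,np.round(p,3),None if j is None else np.round(j,2))
p=state()["ee_pos"]
move_l([p[0],p[1],.42],speed=.3)
move_to(g+[.30],q);show()
move_l(g+[.08],speed=.25)
move_l(g+[.011],speed=.1);show()
im=get_image("wrist");cv2.imwrite("pics/w3.png",im["frame"])
E
```

```text
0 [ 0.454 -0.056  0.144] None
35 [ 0.528 -0.059  0.25 ] None
70 [ 0.65  -0.064  0.294] None
0 [ 0.454 -0.056  0.144] [-0.2  -0.3   1.75 -0.    1.69 -0.16]
35 [ 0.528 -0.059  0.25 ] [-0.18 -0.09  1.38 -0.    1.85 -0.13]
70 [ 0.65  -0.064  0.294] [-0.15  0.27  0.92 -0.    1.95 -0.11]
 4.17 [0.4514 0.2994 0.3001] ft [ 0.5 -0.4 -0.4] gap 0.0879 j [ 0.52 -0.04  1.24 -0.    1.94  2.04]
 6.04 [0.4515 0.3002 0.0117] ft [ 0.6 -0.3 -0. ] gap 0.088 j [ 0.52  0.01  1.71 -0.    1.42  2.04]
```

View pics/w3.png

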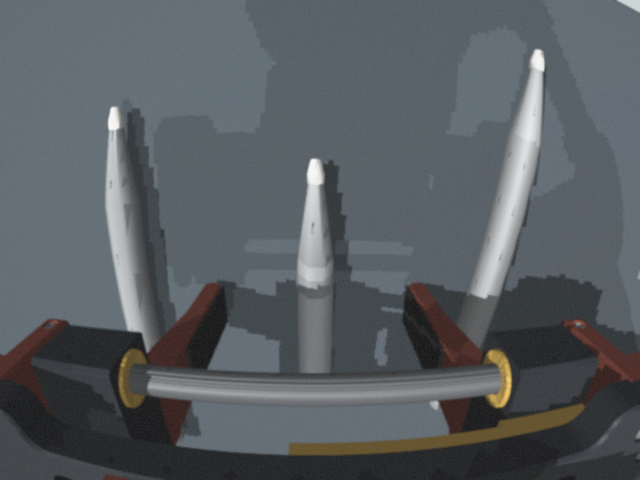

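The worn bar (tip at pixel (316,165)) is centred between the open fingers and the neighbours are clear. Now I'll grip it and take it to the bin.

```bash
python3 - <<'E'
from h import *
close();show("closed")
p=list(state()["ee_pos"])
move_l([.451,.2999,.30],speed=.25);show("up")
d=binp(-.085,0);d[1]-=.008
q=qd(np.pi/2+YAW)
move_to([d[0],d[1],.28],q);show("over")
move_l([d[0],d[1],.12],speed=.2)
move_l([d[0],d[1],.087],speed=.08);show("low")
im=get_image("scene");cv2.imwrite("pics/s4.png",cv2.resize(im["frame"][120:360,180:440],None,fx=2.3,fy=2.3))
im=get_image("wrist");cv2.imwrite("pics/w4.png",im["frame"])
E
python3 -c "
import cv2,numpy as np
a=cv2.imread('pics/s4.png');b=cv2.resize(cv2.imread('pics/w4.png'),None,fx=.31,fy=.31)
c=np.zeros((a.shape[0],800,3),np.uint8);c[:,:a.shape[1]]=a;c[:b.shape[0],a.shape[1]:a.shape[1]+b.shape[1]]=b[:,:800-a.shape[1]];cv2.imwrite('pics/m4.png',c)"
```

```text
closed 7.19 [0.451  0.2999 0.011 ] ft [-0.2  0.6 -0.7] gap 0.0152 j [0.52 0.01 1.71 0.   1.42 2.04]
up 8.5 [0.4507 0.2997 0.2983] ft [ 0.7 -0.5 -2.1] gap 0.0152 j [ 0.52 -0.04  1.24  0.    1.94  2.04]
over 10.38 [ 0.5739 -0.0685  0.2799] ft [ 1.   0.2 -1.8] gap 0.0157 j [-0.18  0.05  1.19  0.    1.91 -0.14]
low 11.89 [ 0.5736 -0.069   0.0864] ft [ 0.8 -0.7 -1.9] gap 0.0162 j [-0.18  0.05  1.53  0.    1.56 -0.14]
```

View pics/m4.png

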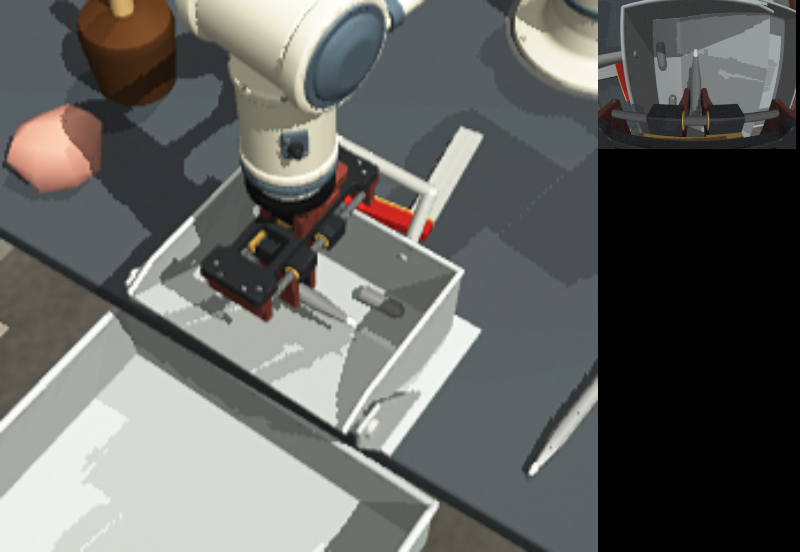

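The bar hangs along the hinge above the slope, inside the bin, and nothing is touching. I'll release it, rise, and go over the handle.

```bash
python3 - <<'E'
from h import *
gripper_open();show("opened");hold(.3)
d=binp(-.085,0);d[1]-=.008
move_l([d[0],d[1],.28],speed=.25)
q=qd(np.pi/2+YAW)
move_l([H[0],H[1],.28],speed=.25);show("over handle")
im=get_image("top");np.save("top5.npy",cloud(im));
a=im["frame"]
im=get_image("wrist");b=im["frame"]
c=np.zeros((480,800,3),np.uint8);c[:400,:400]=cv2.resize(a[180:300,270:390],(400,400));c[:300,400:]=cv2.resize(b,(400,300))
im=get_image("scene");c[300:480,400:]=cv2.resize(im["frame"][170:314,220:420],(400,180));np.save("scene5.npy",cloud(im))
cv2.imwrite("pics/m5.png",c)
E
```

```text
opened 13.18 [ 0.5739 -0.069   0.087 ] ft [-0.  -0.9  0.8] gap 0.0878 j [-0.18  0.05  1.53  0.    1.56 -0.14]
over handle 15.03 [ 0.4542 -0.056   0.279 ] ft [-0.5  0.7 -0.4] gap 0.0876 j [-0.2  -0.27  1.49  0.    1.93 -0.16]
```

View pics/m5.png

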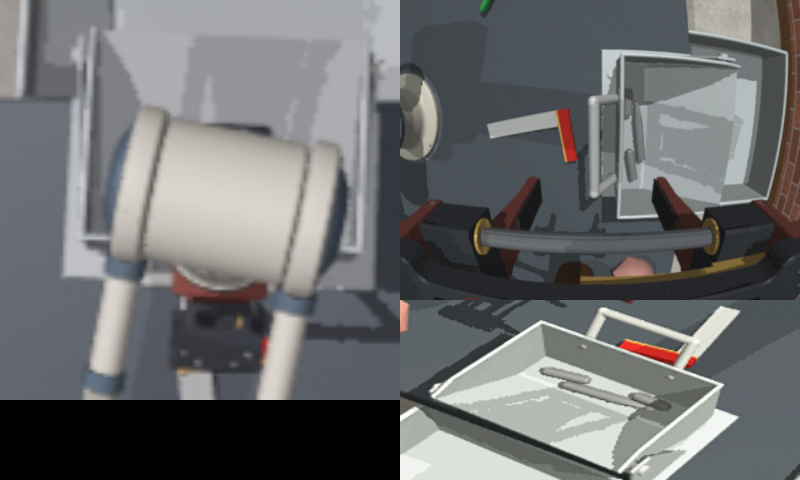

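All three scraps lie in the level bin. Next I'll grip the handle and tilt it, watching the force.

```bash
cat >> h.py <<'E'
def arc(t,dz=-.011):
    r=np.radians(t);return list(binp(-.205*np.cos(r)+.065*np.sin(r),.205*np.sin(r)+.065*np.cos(r))+[0,0,dz])
def tilt(ts,speed=.1):
    for t in ts:
        move_l(arc(t),speed=speed);f=np.array(state()["ft_force"]);print(t,np.round(f,1),np.round(np.array(state()["ee_pos"])-arc(t),4))
        if np.linalg.norm(f)>40: print("ABORT");break
E
python3 - <<'E'
from h import *
move_l([H[0],H[1],.144],speed=.12);show("at handle")
close();show("closed")
tilt([4,8,12,17,22,27])
show()
im=get_image("scene");cv2.imwrite("pics/s6.png",im["frame"])
E
```

```text
at handle 16.47 [ 0.4545 -0.0561  0.145 ] ft [-0.7  0.9 -0.4] gap 0.0879 j [-0.2  -0.3   1.75  0.    1.69 -0.16]
closed 17.61 [ 0.4508 -0.0559  0.1438] ft [-15.2   0.6   6.1] gap 0.0131 j [-0.2  -0.3   1.75 -0.    1.7  -0.16]
4 [-15.    0.7  -1.7] [-0.0039  0.0002 -0.0016]
8 [-16.1   0.5   0.2] [-0.0042  0.0002 -0.0015]
12 [-19.4   0.8   1.8] [-0.0044  0.0002 -0.001 ]
17 [-20.7   1.7   6.2] [-0.0044  0.0002 -0.0002]
22 [-21.9   0.3   9. ] [-0.0043  0.0003  0.0009]
27 [-22.3   2.8  12.4] [-0.004   0.0003  0.002 ]
 19.53 [ 0.5018 -0.0579  0.2319] ft [-22.3   2.8  12.4] gap 0.0132 j [-0.18 -0.16  1.47 -0.    1.84 -0.14]
```

View pics/s6.png

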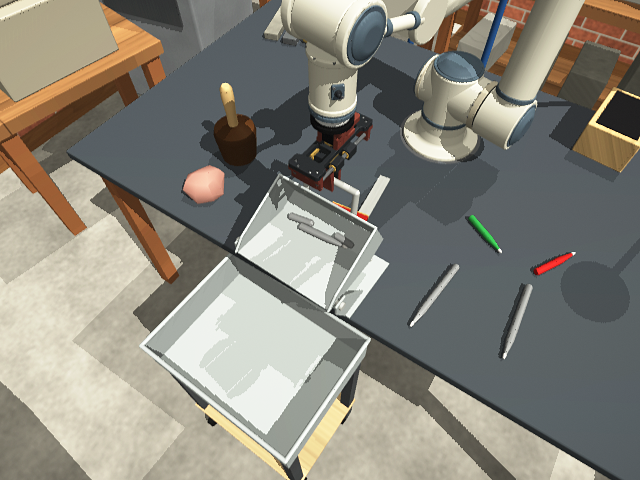

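The force is steady and radial, so the handle sits about 4 mm nearer than I measured. I'll shift the model by that amount and continue.

```bash
sed -i 's/H=np.array(\[.454,/H=np.array([.4500,/' h.py
python3 - <<'E'
from h import *
tilt([28,33,38,43,48,53,58,63,67,70],speed=.12)
hold(.5);show()
t=get_image("top");s=get_image("scene");np.save("top7.npy",cloud(t));np.save("scene7.npy",cloud(s));cv2.imwrite("pics/s7.png",s["frame"])
E
```

```text
28 [-11.3   1.    1.5] [-0.0027  0.0004 -0.0006]
33 [-14.    2.2   6.3] [-0.0025  0.0004  0.0007]
38 [-14.3   1.7   8.8] [-0.0024  0.0005  0.0018]
43 [-13.3   2.4  13. ] [-0.002   0.0005  0.0031]
48 [-9.9  1.4 13.1] [-0.0013  0.0003  0.0036]
53 [-7.9  1.6 12.5] [-0.001   0.0004  0.0035]
58 [-7.6  0.9 10.4] [-0.0005  0.0003  0.0032]
63 [-4.7  1.1  9.2] [-0.0002  0.0002  0.003 ]
67 [-3.2  0.6  9.2] [-0.      0.0001  0.0028]
70 [-2.3  0.4  8.5] [0.0003 0.     0.0028]
 23.02 [ 0.6457 -0.0642  0.2966] ft [-2.2  0.7  9.9] gap 0.0134 j [-0.15  0.25  0.93  0.    1.95 -0.11]
```

View pics/s7.png

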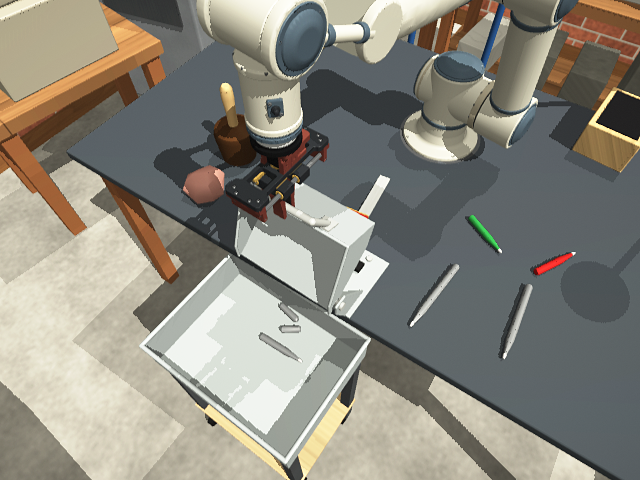

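The scraps are in the tub at pixels (288,312), (290,329) and (280,347). I'll check the tilt by fitting planes to the bin's sheets.

```bash
python3 - <<'E'
from h import *
# joint sheets in bin xz (level) normals: back wall dir(-x): normal angle; after tilt by t compute pitch of normal
for n in("top7","scene7"):
    W=np.load(n+".npy");P=W.reshape(-1,3);P=P[np.isfinite(P).all(1)]
    d=P-PIV;xb=d@XB;yb=d@[-XB[1],XB[0],0];z=d[:,2]
    m=(abs(yb)<.112)&(xb>-.17)&(xb<.03)&(z>-.02)&(z<.19);Q=np.c_[xb,yb,z][m]
    rng=np.random.default_rng(0)
    for k in range(3):
        best=None
        for _ in range(400):
            a=Q[rng.choice(len(Q),3,False)];nn=np.cross(a[1]-a[0],a[2]-a[0]);l=np.linalg.norm(nn)
            if l<1e-6: continue
            nn/=l
            if abs(nn[1])>.1: continue
            i=abs((Q-a[0])@nn)<.003
            if best is None or i.sum()>best.sum():best=i
        R=Q[best];c=R.mean(0);nn=np.linalg.svd(R-c,full_matrices=False)[2][2]
        ang=np.degrees(np.arctan2(nn[2],nn[0]))%180  # normal direction in xz
        lev={"back":0,"floor":90,"slope":121}
        print(n,len(R),np.round(c,3),"ny",round(nn[1],3),{k:round(float((v-ang)%180),2) for k,v in lev.items()})
        Q=Q[~best]
        if len(Q)<100:break
E
```

```text
top7 953 [-0.071 -0.025  0.152] ny -0.001 {'back': 67.99, 'floor': 157.99, 'slope': 8.99}
top7 255 [-0.074 -0.007  0.156] ny 0.002 {'back': 67.61, 'floor': 157.61, 'slope': 8.61}
top7 200 [-0.065 -0.034  0.15 ] ny 0.004 {'back': 68.03, 'floor': 158.03, 'slope': 9.03}
scene7 5072 [-0.031 -0.001  0.021] ny 0.003 {'back': 128.49, 'floor': 38.49, 'slope': 69.49}
scene7 2126 [-0.082  0.043  0.147] ny 0.002 {'back': 69.05, 'floor': 159.05, 'slope': 10.05}
scene7 230 [-0.029 -0.011  0.018] ny 0.04 {'back': 128.57, 'floor': 38.57, 'slope': 69.57}
```

```bash
python3 - <<'E'
from h import *
for n in("top1","scene1","top7","scene7"):
    W=np.load(n+".npy");P=W.reshape(-1,3);P=P[np.isfinite(P).all(1)]
    t=0 if n[-1]=="1" else np.radians(69.5)
    d=P-PIV;xb=d@XB;yb=d@[-XB[1],XB[0],0];z=d[:,2]
    X=xb*np.cos(t)-z*np.sin(t);Z=xb*np.sin(t)+z*np.cos(t)  # back into bin axes
    for nm,m,ax in(("slope",(X>-.10)&(X<.01)&(abs(Z-(-.07+(X+.11)*.606))<.012)&(abs(yb)<.105),0),("back",(abs(X+.165)<.012)&(Z>-.06)&(Z<.02)&(abs(yb)<.105),1)):
        A,B=(X[m],Z[m])if ax==0 else(Z[m],X[m])
        if len(A)<80: continue
        for _ in range(4):
            k=np.polyfit(A,B,1);r=B-np.polyval(k,A);o=abs(r)<max(.002,2.5*r.std());A,B=A[o],B[o]
        print(n,nm,len(A),round(float(np.degrees(np.arctan(k[0]))),2),"mid off mm",np.round(1e3*(np.polyval(k,A.mean())-(-.07+(A.mean()+.11)*.606 if ax==0 else -.165)),1))
E
```

```text
top1 slope 2694 31.34 mid off mm -0.9
top1 back 127 -1.72 mid off mm -1.5
scene1 slope 2831 31.22 mid off mm -1.5
scene1 back 1496 -0.0 mid off mm 0.7
top7 back 944 -1.64 mid off mm -2.5
scene7 slope 4541 30.93 mid off mm -0.3
scene7 back 1455 0.16 mid off mm -1.3
```

The scene slope plate (69.8°, bias removed), the scene back wall (69.7°) and the handle travel (69.8°) agree. The top view's grazing fit of the back wall reads about 68°. I'll nudge +0.25°, confirm and hand in.

```bash
python3 - <<'E'
from h import *
tilt([70.3],speed=.02);hold(1.0);show()
x=(np.array(state()["ee_pos"])-[.4508,-.0559,0])@XB-.205
print("tilt by travel",70+np.degrees((x+.0090)/.2149))
t=get_image("top");s=get_image("scene");np.save("scene8.npy",cloud(s));cv2.imwrite("pics/s8.png",s["frame"])
W=cloud(s);P=W.reshape(-1,3);P=P[np.isfinite(P).all(1)];d=P-PIV;t=np.radians(70)
xb=d@XB;yb=d@[-XB[1],XB[0],0];z=d[:,2];X=xb*np.cos(t)-z*np.sin(t);Z=xb*np.sin(t)+z*np.cos(t)
m=(X>-.1)&(X<.01)&(abs(Z-(-.07+(X+.11)*.606))<.008)&(abs(yb)<.105)
print("tilt by slope",70+31.22-np.degrees(np.arctan(np.polyfit(X[m],Z[m],1)[0])))
print(np.abs(state()["dq"]).max())
E
```

```text
70.3 [-2.7  0.2  8.4] [-0.0001  0.0001  0.0027]
 24.37 [ 0.6468 -0.0642  0.2967] ft [-2.7  0.5  7.1] gap 0.0135 j [-0.15  0.26  0.93 -0.    1.95 -0.11]
tilt by travel 70.03365293916059
tilt by slope 70.11789987833941
0.001434625149449151
```

View pics/s8.png

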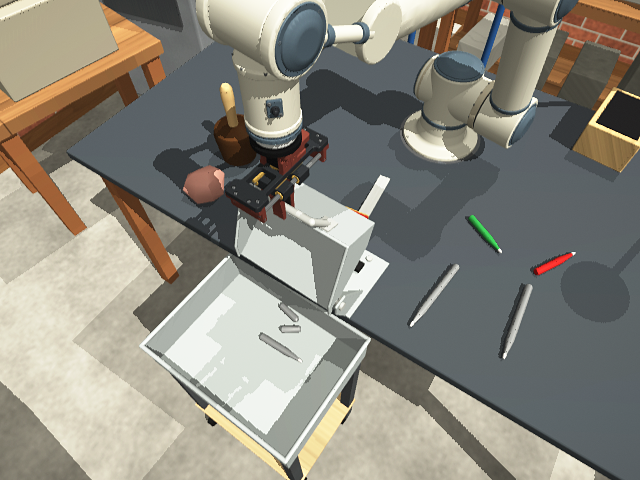

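The three scraps are at rest in the tub, the bin is steady at 70° with the handle held, and everything else is where it was.

```bash
python3 -c "
from h import *
job_done();show()"
```

```text
the job is handed in; nothing more can be done
the job is handed in; nothing more can be done
```

The worn point went into the level bin with the two stubs. I then tipped the bin by its handle, and all three scraps fell into the tub. I handed the job in at about 24.4 s of the 48 s allowed, still gripping the handle.

**Last checks:**
- **Tilt:** it read 70.0° from how far the handle had moved and 70.1° from the bin's sloping plate in the scene camera. The arm was still.
- **Scraps and other items:** the last scene picture shows all three scraps at rest in the tub. The good points and other items look undisturbed.
- **Force:** the highest wrist force I read was about 26 N, sampled at the stops rather than continuously.

**Disagreements:**
- **Handle position:** the cameras placed the handle about 4 mm too far from the robot. This showed as side force when I gripped it, and I corrected it partway through the tilt.
- **Top camera tilt:** just before a final 0.25° nudge, the top camera's view of the back wall read about 68°, while the other measures read 69.7–69.8°. I set it aside because that fit was also 1.7° off with the bin level, and did not repeat it after the nudge.

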